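Put the offcut crate away in its sloped lane

ROBOT

A 7-joint arm with a two-finger parallel gripper is mounted at the origin on the work surface. World frame = base frame: x ahead of the robot, y to its left, z up, the work surface at z = 0. Lengths are in m, angles in rad, forces in N, time in s.
With the tool pointing down it reaches from about 0.425 to 0.925 m from the base axis. Payload 6.8 kg.
Tool frame: the origin (TCP) lies at the very end of the fingers, on their centre line; the grasp point (between the pads) lies 19 mm behind it; z points along the fingers, y is the line along which they close (so a half turn about z gives the same grasp; the last joint's range is limited). The gripper opens to 85 mm and grips with 20 to 120 N. Pads are 22 mm wide; open, the fingers measure 114 mm over their backs; the gripper's body (76 mm by 85 mm) begins 54 mm behind the grasp point. The pads swing forward as they close: fully open they stand 13 mm farther back than shut.
Start: joints at [1.234, 0.477, 0.022, 1.555, -0.011, 1.109, -0.083], TCP at [0.153, -0.657, 0.231] pointing down, gripper open.
Joint ranges: [-2.96, 2.96], [-0.34, 2.1], [-1.41, 1.46], [0.24, 2.44], [-1.37, 4.51], [0.17, 1.92], [-2.96, 2.96]. Speed limits (rad/s): [2.39, 2.39, 3.14, 3.14, 3.14, 3.14, 3.14].

INTERFACE

Orientations are given as a rotation vector (axis times angle).
In Python, from bench import monitor, optics, r gives the robot as it stands.
- The arm moves only by the shell command python3 -m crank 'ROWS' [OPENING] [FORCE]. ROWS is JSON, a list of rows, each a list of 2 entries, a list of its own where there are three numbers: the shift along the tool's x, y, z in cm, then the turn, a rotation vector about the tool's x, y, z in rad. A call has 1 to 5 rows; each row shifts and turns the commanded pose from where the row before left it, along the tool's axes as they then stand; what a row does not reach is not made up. A row lasts 1/10 s, in which the tool goes at most 50 mm and 8.59 degrees, less where a joint would pass 70% of its speed; a pose out of reach is approached as far as the arm can. A call is refused whole if a number of a shift passes 5 or a number of a turn 0.15, either way. A call with a gripper value outside its range is refused whole. OPENING is the finger opening in cm, from 0 to 8.54, set as the call begins (- or left out, the last holds). The fingers move at their own pace and stop on an object; FORCE is the grip in N (left out, the last holds). Time passes only in rows, so rows that do not move let the fingers close. It gives the time, the measured TCP pose, the force, the opening and the grip force at its end, in the units of the state.
- monitor.get_obs(): the state, without advancing time (a new reading comes with each control period).
- optics.grab_frame(name): name is "side" or "top" or "wrist"; returns (picture, depth): 400x640x3 uint8, red, green, blue; 400x640 float32, m along the optical axis (not along the pixel's ray), 0 where there is no reading.
- optics.camera_model(name): a dict with "vertical_fov" (degrees; the focal length in pixels is half the picture's height over the tangent of half this angle, whatever the lens; pixels are square), "cx", "cy" (the principal point, pixels), "D" ([k1, k2, p1, p2, k3] as OpenCV has them; the pictures are not rectified), "R" (3x3) and "t" (3): a world point X has camera coordinates R X + t; the wrist camera has in their place "hand_eye" (4x4, takes a point from camera to tool coordinates, whose origin is the TCP and whose axes are the flange's). Camera axes: x right, y down, z forward; pixel columns grow to the right and rows downward; lengths in m; the calibration is good to about 2 mm. A picture is of the moment at which its call begins: read the wrist's pose just before it. camera_model takes no time and is no camera call.
- r.hand_in(): hands the job in; it is judged then, once.
The state is a dict: "clock": time; "joints": joint angles; "qvel": joint speeds; "tau": joint torques, N m; "tcp_pos": TCP position; "orientation": TCP orientation; "contact_force": force on the tool from outside, world axes, zero at the start; "moment": the same for the moment, N m; "grip_width": finger opening in m; "gripper_force": force on a finger pad.
Only numpy, scipy, OpenCV 4.12 (cv2) and the standard library are available. Lean on these libraries where they do the work, as an engineer would, in place of code of your own. Each camera call takes 0.05 s, during which the arm holds its last target. There are 200 camera calls.

TASK

Put the crate of glass offcuts away in the sloped storage lane: slide it over the bench to the lane's mouth, square it up between the rails, and push it up the slope until its back edge drops behind the lip bar and it lies flat on the deck, held by the lip. Slide it, do not carry it through the air, and feel for the sprung end buffer: there is glass in the crate, so touch the buffer gently and do not drive it home. Leave the jug, the jar and the brush where they stand.

Things in the scene. Friction and masses are not known exactly. Their poses are not given: they have to be found in the camera images.
- crate_mid (a point): Centre (35 mm up) of an open plywood crate of glass strips, 170 long (x) x 110 wide (y) x 70 mm high (z); slatted sides 56 mm high. Its end panels, 10 mm thick, stand the full 70 mm. The +x end leads up the lane, the -x end is the back and trails. The glass, up to 62 mm high, begins 28 mm behind the centre: 45 mm are free inside the back panel, which can be pinched from above. 0.5 to 0.95 kg.
- deck: Sloped aluminium deck of the lane, fixed. Origin at its lower edge (toe), at bench height, midway between the rails; x up the slope (14 degrees), y across, z square to the deck; its face is z = 0, 385 mm long. Rails 116 mm apart inside and 26 mm high; in front of the toe they flare out for 44 mm to about 150 mm apart. White slide strips make it slippery (friction about 0.14): an unheld crate slides back down.
- lip_slots (a point): Middle of the clamp slots of the lip bar, on the deck face, mid-width, 130 mm up from the toe. The steel lip bar crosses the deck here: going up, a wedge 24 mm long rising to 8 mm, a flat top of 7 mm, then an upright step down to the deck, behind which the crate's back edge must drop. It is clamped anew each time: the step lies up to 25 mm up or down the slope from this point, and is not measured.
- stop_slots (a point): Middle of the end stop's slots, on the deck face, 303 mm up from the toe. End stop and lip bar are one frame: the face of its rubber buffer (72 x 30 mm, centred 26 mm above the deck) is always 173 mm up the slope from the lip's step, so a crate behind the lip has 3 mm of play. The buffer gives on springs, 4 N per mm over 5 mm, then is solid; pressing it with over 12 N is rough.
- jug: Orange plastic water jug, 65 x 105 mm, 175 mm tall, loose; origin under its middle. Leave it alone.
- jar: Amber glass jar with a steel cap, 64 mm across, 85 mm tall, loose; origin under its middle. Leave it alone.
- brush: Wooden bench brush, about 230 mm long (its x), 34 mm wide, 37 mm high, loose, lying bristles down; origin under it, near the head. Leave it alone.
There are look-alikes about, which are no part of the job. There is more than one size of the part that bears crate_mid; the job needs the largest.

How it is judged:
By the outcome, as a careful person would: the job done as asked, in the order asked, and still so for the second after the job is handed in, with the robot touching nothing.
It also fails if it takes over 72 s, if anything falls off the work surface, if the arm or the gripper's body presses on something with over 40 N, if the wrist force passes 120 N, or if a joint passes its speed limit or range.

## Working session

There is one attempt and no reset: what is moved stays moved. The work goes in short steps, Python scripts to look and compute and a shell command to move; the robot and the scene stay as the last step left them, time stands still between calls to the robot, and variables do not carry over. Pictures are saved under pics/ and viewed, at most 10 in all, crops included, and the job is handed in when it is done.

```bash
mkdir -p pics; ls
cat > h.py <<'E'
import numpy as np, cv2
from bench import monitor, optics, r
from scipy.spatial.transform import Rotation as Ro
def grab(n):
    s=monitor.get_obs(); p,d=optics.grab_frame(n); m=optics.camera_model(n)
    h,w=d.shape; f=h/2/np.tan(np.radians(m["vertical_fov"])/2)
    K=np.array([[f,0,m["cx"]],[0,f,m["cy"]],[0,0,1]]); D=np.array(m["D"],float)
    u,v=np.meshgrid(np.arange(w),np.arange(h))
    n_=cv2.undistortPoints(np.stack([u,v],-1).reshape(-1,1,2).astype(float),K,D).reshape(h,w,2)
    P=np.dstack([n_*d[...,None],d])
    if "hand_eye" in m:
        H=np.array(m["hand_eye"]);P=P@H[:3,:3].T+H[:3,3]
        R=Ro.from_rotvec(s["orientation"]).as_matrix();P=P@R.T+np.array(s["tcp_pos"])
    else:
        P=(P-np.array(m["t"]))@np.array(m["R"])
    P[d==0]=np.nan
    return p,d,P
def save(n,p): cv2.imwrite("pics/"+n,p[...,::-1])
E
python3 - <<'E'
from h import *
s=monitor.get_obs()
print({k:np.round(v,3) for k,v in s.items()})
for n in("top","side"):
    p,d,P=grab(n);save(n+"0.png",p);np.savez(n+"0.npz",p=p,P=P)
E
```

```text
pics
{'clock': np.float64(0.0), 'joints': array([ 1.234,  0.478,  0.022,  1.556, -0.011,  1.109, -0.083]), 'qvel': array([-0.001,  0.002,  0.001, -0.   , -0.   ,  0.002, -0.   ]), 'tau': array([-1.0000e-03, -5.9644e+01,  1.6070e+00, -2.8120e+01,  1.2000e-02,
        9.0000e-03, -0.0000e+00]), 'tcp_pos': array([ 0.153, -0.657,  0.23 ]), 'orientation': array([-3.119e+00, -3.580e-01,  1.000e-03]), 'contact_force': array([-0.151,  0.746,  0.008]), 'moment': array([-0.015, -0.017, -0.008]), 'gripper_force': np.float64(0.0), 'grip_width': np.float64(0.086)}
```

View pics/top0.png

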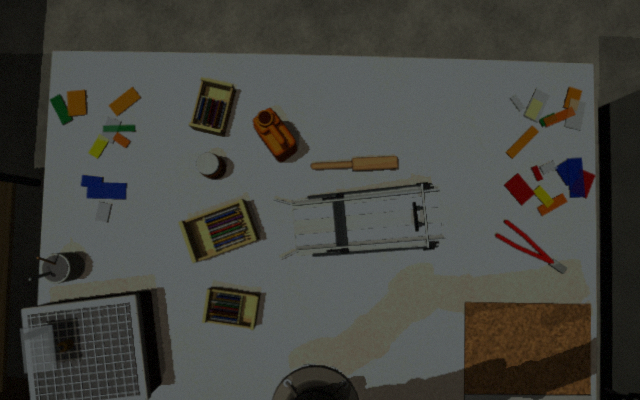

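View pics/side0.png

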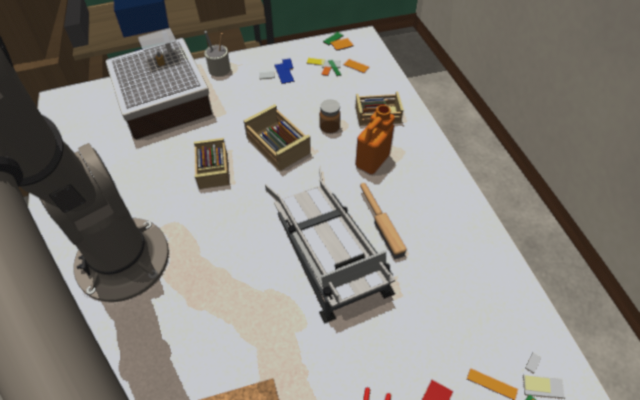

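Run:
```python
from h import *
z=np.load("top0.npz");p,P=z["p"],z["P"]
c=p[160:285,165:460];c=np.clip(cv2.resize(c,None,fx=2.7,fy=2.7,interpolation=cv2.INTER_CUBIC).astype(float)*1.8,0,255).astype(np.uint8);save("crop0.png",c)
for n,b in dict(A=(185,240,75,138),B=(175,268,193,266),C=(198,270,280,335),jar=(190,232,146,184),jug=(248,302,103,165),brush=(306,404,150,176)).items():
    Q=P[b[2]:b[3],b[0]:b[1]].reshape(-1,3);Q=Q[np.isfinite(Q[:,2])]
    zt=np.percentile(Q[:,2],99)
    T=Q[Q[:,2]>(0.045 if n in"ABC" else 0.015)]
    if len(T)<5: print(n,zt);continue
    print(n,"top",zt.round(3),len(T),cv2.minAreaRect((T[:,:2]*1000).astype(np.float32)),T.min(0).round(3),T.max(0).round(3))
for u,v in[(345,220),(320,216),(385,218),(410,218),(300,218),(417,205),(417,228),(285,200),(290,255),(432,185),(437,247),(270,218),(450,218)]:
    print(u,v,P[v,u].round(4))
```

```text
A top 0.056 381 ((789.3289184570312, 286.82183837890625), (85.82441711425781, 133.30172729492188), 78.06512451171875) [0.716 0.232 0.045] [0.861 0.342 0.059]
B top 0.072 1377 ((463.8188171386719, 256.2321472167969), (111.0914077758789, 170.39183044433594), 21.809192657470703) [0.382 0.158 0.045] [0.546 0.355 0.076]
C top 0.056 364 ((267.2768859863281, 221.29457092285156), (130.20953369140625, 84.32757568359375), 83.3213882446289) [0.218 0.153 0.045] [0.316 0.29  0.059]
jar top 0.088 578 ((629.23876953125, 279.99188232421875), (56.03858184814453, 60.262420654296875), 89.95191955566406) [0.599 0.252 0.015] [0.659 0.308 0.091]
jug top 0.177 1386 ((703.1659545898438, 114.94577026367188), (103.77410888671875, 65.01921081542969), 37.396400451660156) [0.648 0.063 0.016] [0.756 0.167 0.181]
brush top 0.04 878 ((645.4276123046875, -87.082763671875), (34.13657760620117, 229.07701110839844), 4.231897354125977) [ 0.629 -0.201  0.017] [0.669 0.027 0.044]
345 220 [ 0.4983 -0.0662  0.0407]
320 216 [ 0.5079 -0.002   0.0167]
385 218 [ 0.5052 -0.1667  0.0564]
410 218 [ 0.506  -0.2265  0.0742]
300 218 [0.5018 0.0508 0.0055]
417 205 [ 0.5385 -0.242   0.0816]
417 228 [ 0.4811 -0.2351  0.114 ]
285 200 [ 0.5492  0.0922 -0.0016]
290 255 [0.4035 0.0749 0.0041]
432 185 [ 0.5888 -0.2779  0.0865]
437 247 [ 0.4356 -0.2914  0.0871]
270 218 [ 5.002e-01  1.308e-01 -1.000e-04]
450 218 [ 5.106e-01 -3.499e-01  2.000e-04]
```

View pics/crop0.png

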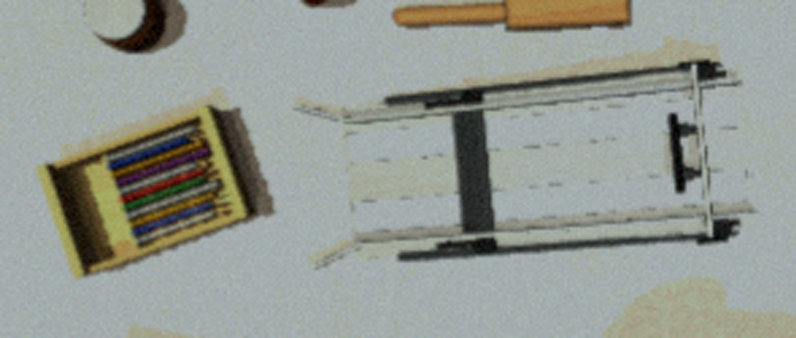

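Candidates: A (213,107), 133×86×56 mm; B (220,230), 170×111×71 mm; C (233,308), 130×84×56 mm. B is the largest and matches the stated size. The crop confirms it, with the free pocket on its left (+y) end as the back. The lane lies at px (290–437, 185–255), with its mouth on the left, the lip bar at about 340 and the buffer at about 417. Next I fit the lane frame.

```bash
cat > lane.py <<'E'
from h import *
def lane(P,verbose=True):
    Q=P.reshape(-1,3);Q=Q[np.isfinite(Q[:,2])]
    S=Q[(Q[:,0]>.46)&(Q[:,0]<.55)&(Q[:,1]<0.02)&(Q[:,1]>-.21)]
    th=np.radians(-86)
    for it in range(6):
        A=np.c_[S[:,:2],np.ones(len(S))]
        w=np.ones(len(S),bool)
        for k in range(15):
            c=np.linalg.lstsq(A[w],S[w,2],rcond=None)[0]; e=S[:,2]-A@c; w=abs(e)<max(.003,.012*.8**k)
    n=np.array([-c[0],-c[1],1]);n/=np.linalg.norm(n)
    up=np.array([c[0],c[1]]);
    # rails
    h=(Q-[0,0,c[2]])@n
    s=Q[(h>.015)&(h<.034)&(Q[:,1]<0.03)&(Q[:,1]>-.25)&(Q[:,0]>.4)&(Q[:,0]<.6)]
    return c,n,np.degrees(np.arctan(np.hypot(*up))),np.degrees(np.arctan2(up[1],up[0])),w.sum(),s
E
python3 - <<'E'
from lane import *
for nm in("top","side"):
    z=np.load(nm+"0.npz");P=z["P"]
    c,n,sl,az,nw,s=lane(P);print(nm,c,sl,az,nw,len(s))
    # iterate rail direction by maximising sharpness of lateral histogram
    best=None
    for a in np.arange(-92,-78,.25):
        t=np.radians(a);lat=s[:,:2]@[-np.sin(t),np.cos(t)]
        H=np.histogram(lat,np.arange(-.2,.8,.002))[0];sc=(H.astype(float)**2).sum()
        if best is None or sc>best[0]: best=(sc,a)
    a=best[1];t=np.radians(a);lat=s[:,:2]@[-np.sin(t),np.cos(t)]
    H,e=np.histogram(lat,np.arange(.3,.7,.003));print("az",a,[(round(x,3),int(k)) for x,k in zip(e,H) if k>5])
    u=np.array([np.cos(t),np.sin(t)])
    # profile along lane at mid
    mid=(lat.min()+lat.max())/2
    Q=P.reshape(-1,3);Q=Q[np.isfinite(Q[:,2])];l=Q[:,:2]@[-np.sin(t),np.cos(t)];al=Q[:,:2]@u
    m=(abs(l-.5*(np.median(lat[lat<np.mean(lat)])+np.median(lat[lat>np.mean(lat)])))<.035)
    print("mid",.5*(np.median(lat[lat<np.mean(lat)])+np.median(lat[lat>np.mean(lat)])))
    for x in np.arange(-.12,.36,.01):
        k=m&(abs(al-x)<.005)
        if k.sum()>2: print((round(x,3),int(k.sum()),round(np.median(Q[k,2]),4)),end=" ")
    print()
    # crate B again
    b=Q[(Q[:,2]>.062)&(Q[:,2]<.08)&(abs(Q[:,0]-.464)<.12)&(abs(Q[:,1]-.256)<.13)]
    print("crate",cv2.minAreaRect((b[:,:2]*1000).astype(np.float32)),len(b))
E
```

```text
top [ 0.02848066 -0.24616985  0.00435005] 13.918189221599905 -83.40049802928982 2394 510
az -83.5 [(np.float64(0.417), 84), (np.float64(0.42), 125), (np.float64(0.498), 7), (np.float64(0.501), 7), (np.float64(0.537), 111), (np.float64(0.54), 103), (np.float64(0.549), 6)]
mid 0.4802220690381013
(np.float64(-0.12), 126, np.float64(0.064)) (np.float64(-0.11), 150, np.float64(0.0036)) (np.float64(-0.1), 96, np.float64(0.0007)) (np.float64(-0.09), 95, np.float64(0.0001)) (np.float64(-0.08), 103, np.float64(0.0003)) (np.float64(-0.07), 96, np.float64(0.0004)) (np.float64(-0.06), 92, np.float64(-0.0)) (np.float64(-0.05), 103, np.float64(0.0006)) (np.float64(-0.04), 100, np.float64(0.0006)) (np.float64(-0.03), 99, np.float64(0.0001)) (np.float64(-0.02), 96, np.float64(-0.0)) (np.float64(-0.01), 98, np.float64(0.0019)) (np.float64(-0.0), 99, np.float64(0.004)) (np.float64(0.01), 101, np.float64(0.006)) (np.float64(0.02), 97, np.float64(0.0091)) (np.float64(0.03), 100, np.float64(0.0115)) (np.float64(0.04), 103, np.float64(0.0142)) (np.float64(0.05), 100, np.float64(0.017)) (np.float64(0.06), 
[... 3216 characters left out ...]
4, np.float64(0.0588)) (np.float64(0.23), 97, np.float64(0.0615)) (np.float64(0.24), 90, np.float64(0.0644)) (np.float64(0.25), 98, np.float64(0.0681)) (np.float64(0.26), 36, np.float64(0.0705)) (np.float64(0.27), 10, np.float64(0.0732)) (np.float64(0.28), 39, np.float64(0.1186)) (np.float64(0.29), 140, np.float64(0.1165)) (np.float64(0.3), 35, np.float64(0.1324)) (np.float64(0.31), 345, np.float64(0.1183)) (np.float64(0.32), 221, np.float64(0.0887)) (np.float64(0.33), 153, np.float64(0.0869)) (np.float64(0.34), 345, np.float64(0.0348)) (np.float64(0.35), 254, np.float64(0.0393)) 
crate ((462.8569030761719, 255.21023559570312), (111.79584503173828, 176.69419860839844), 21.78784942626953) 402
```

Lane: its axis points at −83.5°, its centre line has lateral coordinate 0.480, the slope is 14°, the toe is at along ≈ −0.017, and the lip step is at along ≈ 0.123. The two cameras agree. I move to above the back panel at (0.434, 0.330).

```bash
python3 -m crank '[[[3.6,-2.65,0],[0,0,0]],[[3.6,-2.65,0],[0,0,0]],[[3.6,-2.65,0],[0,0,0]],[[3.6,-2.65,0],[0,0,0]],[[3.6,-2.65,0],[0,0,0]]]' 4 40
python3 -m crank '[[[3.6,-2.65,0],[0,0,0]],[[3.6,-2.65,0],[0,0,0]],[[3.6,-2.65,0],[0,0,0]],[[3.6,-2.65,0],[0,0,0]],[[3.6,-2.65,0],[0,0,0]]]'
python3 -m crank '[[[3.6,-2.65,0],[0,0,0]],[[3.6,-2.65,0],[0,0,0]],[[0,0,0],[0,0,0]]]'
```

```text
clock: 0.6
tcp_pos: [0.2991, -0.4858, 0.231]
orientation: [-3.121, -0.358, 0.0]
contact_force: [1.0, 0.2, -0.1]
grip_width: 0.0401
gripper_force: 0.0
clock: 1.1
tcp_pos: [0.4443, -0.3161, 0.2311]
orientation: [-3.121, -0.358, 0.0]
contact_force: [0.6, -1.0, 0.1]
grip_width: 0.0399
gripper_force: 0.0
clock: 1.4
tcp_pos: [0.506, -0.2426, 0.2312]
orientation: [-3.116, -0.375, -0.004]
contact_force: [-0.8, 0.4, 0.2]
grip_width: 0.04
gripper_force: 0.0
```

```bash
python3 -m crank '[[[0.46,-4.42,0],[0,0,0]],[[0.46,-4.42,0],[0,0,0]],[[0.46,-4.42,0],[0,0,0]],[[0.46,-4.42,0],[0,0,0]],[[0.46,-4.42,0],[0,0,0]]]'
python3 -m crank '[[[0.46,-4.42,0],[0,0,0]],[[0.46,-4.42,0],[0,0,0]],[[0.46,-4.42,0],[0,0,0]],[[0.46,-4.42,0],[0,0,0]],[[0.46,-4.42,0],[0,0,0]]]'
python3 -m crank '[[[0.46,-4.42,0],[0,0,0]],[[0.46,-4.42,0],[0,0,0]],[[0.46,-4.42,0],[0,0,0]],[[0,0,0],[0,0,-0.147]],[[0,0,0],[0,0,0]]]'
python3 - <<'E'
from h import *
s=monitor.get_obs();print(s["joints"].round(2),Ro.from_rotvec(s["orientation"]).as_matrix().round(3))
p,d,P=grab("wrist");save("w1.png",p);np.savez("w1.npz",p=p,P=P)
Q=P.reshape(-1,3);b=Q[(Q[:,2]>.060)&(Q[:,2]<.08)&(abs(Q[:,0]-.464)<.12)&(abs(Q[:,1]-.256)<.14)]
print(len(b),cv2.minAreaRect((b[:,:2]*1000).astype(np.float32)))
c=np.array([.4337,.3304]);k=b[np.linalg.norm(b[:,:2]-c,axis=1)<.05];print(k.mean(0),np.percentile(k[:,2],90))
E
```

```text
clock: 1.9
tcp_pos: [0.4732, -0.0282, 0.2311]
orientation: [3.121, 0.358, -0.0]
contact_force: [1.0, -0.1, -0.1]
grip_width: 0.0401
gripper_force: 0.0
clock: 2.4
tcp_pos: [0.4457, 0.1922, 0.2312]
orientation: [3.121, 0.357, -0.0]
contact_force: [0.6, 0.8, 0.4]
grip_width: 0.0401
gripper_force: 0.0
clock: 2.9
tcp_pos: [0.429, 0.3243, 0.2308]
orientation: [3.085, 0.593, -0.002]
contact_force: [0.0, -1.3, -0.4]
grip_width: 0.04
gripper_force: 0.0
[-0.27  0.31 -0.6   1.85  0.2   1.04 -2.14] [[ 0.929  0.371 -0.001]
 [ 0.371 -0.929 -0.   ]
 [-0.001 -0.    -1.   ]]
2200 ((464.79791259765625, 255.20582580566406), (109.79393768310547, 170.44198608398438), 21.327451705932617)
[0.43533164 0.33040963 0.06898145] 0.06982936572814483
```

View pics/w1.png

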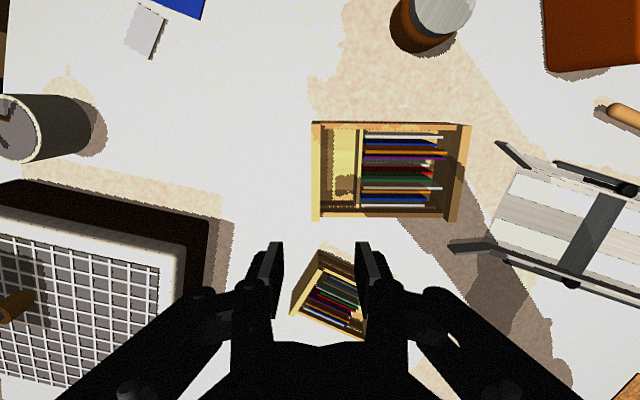

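The wrist picture shows the crate squared to the tool (px 311–470, 121–220), with its back panel at px ~318 and the free pocket at 322–358. I descend astride the panel and pinch.

```bash
python3 -m crank '[[[0.8,-0.3,2],[0,0,0]],[[0,0,4],[0,0,0]],[[0,0,4],[0,0,0]],[[0,0,3],[0,0,0]],[[0,0,1],[0,0,0]]]'
python3 -m crank '[[[0,0,1.5],[0,0,0]],[[0,0,1.5],[0,0,0]],[[0,0,1.5],[0,0,0]],[[0,0,1.0],[0,0,0]],[[0,0,0],[0,0,0]]]'
python3 -m crank '[[[0,0,0],[0,0,0]],[[0,0,0],[0,0,0]],[[0,0,0],[0,0,0]],[[0,0,0],[0,0,0]]]' 0 30
```

```text
clock: 3.45
tcp_pos: [0.4352, 0.3255, 0.0882]
orientation: [3.084, 0.578, -0.007]
contact_force: [0.1, -0.8, 0.8]
grip_width: 0.0402
gripper_force: 0.0
clock: 3.95
tcp_pos: [0.4354, 0.3286, 0.035]
orientation: [3.085, 0.587, -0.003]
contact_force: [0.1, 0.4, 0.6]
grip_width: 0.04
gripper_force: 0.0
clock: 4.35
tcp_pos: [0.4363, 0.3301, 0.037]
orientation: [-3.085, -0.587, -0.002]
contact_force: [-0.4, 1.6, 3.1]
grip_width: 0.0098
gripper_force: 31.7
```

```bash
python3 -m crank '[[[0,0.4,0],[0,0,0]],[[0,0.7,0],[0,0,0.04]],[[0,0.8,0],[0,0,0.05]],[[0,0.8,0],[0,0,0.05]],[[0,0.5,0],[0,0,0.05]]]'
python3 -m crank '[[[0,0.2,0],[0,0,0.05]],[[0,0,0],[0,0,0.022]],[[0,0,0],[0,0,0]],[[0,0,0],[0,0,0]]]'
cat > chk.py <<'E'
from h import *
u=np.array([.1132,-.9936]);v=np.array([.9936,.1132])
s=monitor.get_obs();R=Ro.from_rotvec(s["orientation"]).as_matrix();t=np.array(s["tcp_pos"])
print("t",s["clock"],"al %.4f lat %.4f z %.4f"%(t[:2]@u,t[:2]@v-.4797,t[2]),"yaw %.2f"%np.degrees(np.arctan2(R[1,1],R[0,1])),"pitch %.2f"%np.degrees(np.arcsin(R[2,1])),"F",np.round([s["contact_force"][:2]@u,s["contact_force"][:2]@v,s["contact_force"][2]],1),"M",np.round(s["moment"],2),"g",s["grip_width"].round(4),s["gripper_force"].round(1))
E
python3 chk.py
python3 - <<'E'
from h import *
p,d,P=grab("top");save("t2.png",p[150:300,150:460])
Q=P.reshape(-1,3);b=Q[(Q[:,2]>.060)&(Q[:,2]<.076)&(abs(Q[:,0]-.455)<.1)&(Q[:,1]>.08)&(Q[:,1]<.3)]
print(len(b),cv2.minAreaRect((b[:,:2]*1000).astype(np.float32)))
f=b[b[:,1]<.155];print(f.min(0),f.max(0),np.polyfit(f[:,0],f[:,1],1),len(f))
E
```

```text
clock: 4.85
tcp_pos: [0.4477, 0.2987, 0.037]
orientation: [-3.127, -0.285, -0.004]
contact_force: [2.2, 3.8, 4.0]
grip_width: 0.0099
gripper_force: 32.2
clock: 5.25
tcp_pos: [0.4485, 0.2956, 0.037]
orientation: [3.136, 0.173, 0.004]
contact_force: [3.8, -0.8, 6.2]
grip_width: 0.0098
gripper_force: 32.4
369 ((456.6826171875, 214.7978515625), (108.20942687988281, 168.22592163085938), 5.7270050048828125)
[0.41075289 0.12602082 0.06009956] [0.51855732 0.15318313 0.07477819] [0.10666823 0.08690866] 200Traceback (most recent call last):
  File "chk.py", line 4, in <module>
    print("t",s["clock"],"al %.4f lat %.4f z %.4f"%(t[:2]@u,t[:2]@v-.4797,t[2]),"yaw %.2f"%np.degrees(np.arctan2(R[1,1],R[0,1])),"pitch %.2f"%np.degrees(np.arcsin(R[2,1])),"F",np.round([s["contact_force"][:2]@u,s["contact_force"][:2]@v,s["contact_force"][2]],1),"M",np.round(s["moment"],2),"g",s["grip_width"].round(4),s["gripper_force"].round(1))
                                                                                                                                                                                                                                                                                                      ^^^^^^^^^^^^^^^^^^^^^
AttributeError: 'float' object has no attribute 'round'
```

```bash
sed -i 's/s\["grip_width"\].round(4),s\["gripper_force"\].round(1)/round(float(s["grip_width"]),4),round(float(s["gripper_force"]),1)/' chk.py
python3 -m crank '[[[0.05,0.5,0],[0,0,-0.004]],[[0.05,0.9,0],[0,0,-0.004]],[[0.05,1,0],[0,0,0]],[[0,1,0],[0,0,0]],[[0,0.8,0],[0,0,0]]]'
python3 chk.py
python3 -m crank '[[[0,0.7,0],[0,0,0]],[[0,0.6,0],[0,0,0]],[[0,0.4,0],[0,0,0]],[[0,0,0],[0,0,0]]]'
python3 chk.py
```

```text
clock: 5.8
tcp_pos: [0.4533, 0.2564, 0.037]
orientation: [-3.133, -0.19, -0.002]
contact_force: [-0.9, 8.0, 6.1]
grip_width: 0.0097
gripper_force: 32.2
t 5.8 al -0.2035 lat -0.0003 z 0.0370 yaw -83.07 pitch -0.15 F [-8.1  0.   6.1] M [1.17 0.15 0.  ] g 0.0097 32.2
clock: 6.2
tcp_pos: [0.4554, 0.239, 0.0371]
orientation: [-3.134, -0.189, -0.002]
contact_force: [-0.6, 4.8, 6.7]
grip_width: 0.0099
gripper_force: 32.5
t 6.2 al -0.1859 lat -0.0001 z 0.0371 yaw -83.11 pitch -0.09 F [-4.8 -0.   6.7] M [0.76 0.09 0.03] g 0.0099 32.5
```

```bash
python3 -m crank '[[[0,0.5,0],[0,0,0]],[[0,0.7,0.01],[-0.01,0,0]],[[0,0.7,0.01],[-0.01,0,0]],[[0,0.7,0.02],[-0.01,0,0]],[[0,0.7,0.02],[-0.01,0,0]]]'
python3 chk.py
python3 -m crank '[[[0,0.7,0.03],[-0.01,0,0]],[[0,0.5,0.03],[-0.007,0,0]],[[0,0,0],[0,0,0]],[[0,0,0],[0,0,0]]]'
python3 chk.py
python3 - <<'E'
from h import *
p,d,P=grab("side");c=p[130:340,220:440];c=cv2.resize(c,None,fx=2.7,fy=2.7,interpolation=cv2.INTER_CUBIC);save("s3.png",c)
E
```

```text
clock: 6.7
tcp_pos: [0.4596, 0.2077, 0.0371]
orientation: [3.099, 0.189, 0.007]
contact_force: [-1.4, 8.8, 8.0]
grip_width: 0.0095
gripper_force: 32.6
t 6.7 al -0.1544 lat 0.0004 z 0.0371 yaw -83.04 pitch 2.12 F [-8.9 -0.4  8. ] M [ 1.34  0.26 -0.05] g 0.0095 32.6
clock: 7.1
tcp_pos: [0.4613, 0.1951, 0.0372]
orientation: [3.081, 0.187, 0.009]
contact_force: [-0.0, 5.8, 10.4]
grip_width: 0.0096
gripper_force: 32.9
t 7.1 al -0.1417 lat 0.0007 z 0.0372 yaw -83.07 pitch 3.15 F [-5.8  0.6 10.4] M [0.77 0.19 0.03] g 0.0096 32.9
```

View pics/s3.png

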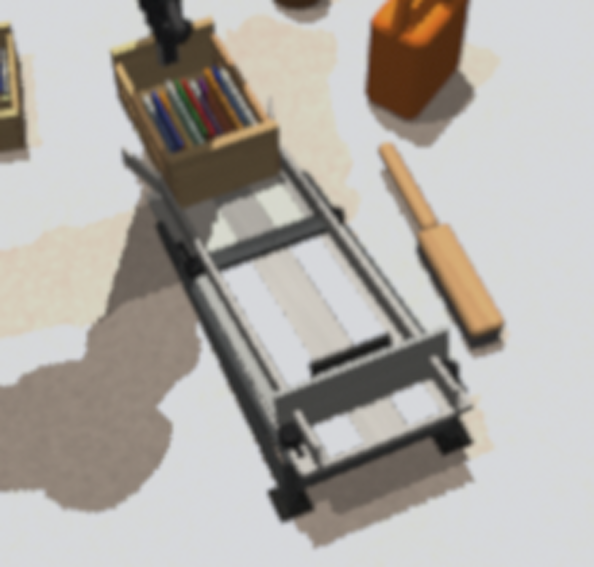

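The picture shows the crate's front end (px ~235,185) centred between the rails at the toe. I let go, lift out, close and tilt the fingers, and go down behind the back panel to push.

```bash
python3 -m crank '[[[0,0,0],[0,0,0]],[[0,0,0],[0,0,0]],[[0,0,0],[0,0,0]],[[0,0,-0.8],[0,0,0]],[[0,0,-1.5],[0,0,0]]]' 4
python3 chk.py
python3 -m crank '[[[0,0,-2],[0,0,0]],[[0,0,-1.8],[0,0,0]],[[0,-2,0],[0,0,0]],[[0,-2,0],[-0.1,0,0]],[[0,-0.3,0],[-0.1,0,0]]]'
python3 -m crank '[[[0,0,0],[-0.1,0,0]],[[0,0,0],[0,0,0]],[[0,0,0],[0,0,0]],[[0,0,0],[0,0,0]]]' 0
python3 chk.py
```

```text
clock: 7.65
tcp_pos: [0.4594, 0.1941, 0.0586]
orientation: [3.078, 0.187, 0.001]
contact_force: [0.6, 0.1, 1.3]
grip_width: 0.0401
gripper_force: 0.0
t 7.65 al -0.1409 lat -0.0013 z 0.0586 yaw -83.05 pitch 3.34 F [-0.1  0.6  1.3] M [ 0.05  0.02 -0.04] g 0.0401 0.0
clock: 8.15
tcp_pos: [0.4553, 0.2412, 0.0954]
orientation: [2.878, 0.174, 0.026]
contact_force: [-0.5, 0.4, -0.9]
grip_width: 0.0399
gripper_force: 0.0
clock: 8.55
tcp_pos: [0.4552, 0.2381, 0.0944]
orientation: [2.781, 0.166, 0.03]
contact_force: [-0.0, -0.3, -0.9]
grip_width: 0.0002
gripper_force: 0.0
t 8.55 al -0.1851 lat -0.0004 z 0.0944 yaw -83.16 pitch 20.42 F [ 0.3 -0.1 -0.9] M [ 0.34 -0.   -0.02] g 0.0002 0.0
```

```bash
python3 -m crank '[[[0,-0.6,1.6],[0,0,0]],[[0,-0.7,1.9],[0,0,0]],[[0,-0.6,1.6],[0,0,0]],[[0,-0.4,1.05],[0,0,0]],[[0,0,0],[0,0,0]]]'
python3 chk.py
python3 -m crank '[[[0,0.45,0.17],[0,0,0]],[[0,0.45,0.17],[0,0,0]],[[0,0.45,0.17],[0,0,0]],[[0,0.45,0.17],[0,0,0]],[[0,0,0],[0,0,0]]]'
python3 chk.py
```

```text
clock: 9.05
tcp_pos: [0.454, 0.2386, 0.0268]
orientation: [2.778, 0.169, 0.027]
contact_force: [0.3, -1.2, 0.2]
grip_width: -0.0001
gripper_force: 0.0
t 9.05 al -0.1857 lat -0.0016 z 0.0268 yaw -82.99 pitch 20.55 F [1.3 0.1 0.2] M [ 0.34  0.04 -0.06] g -0.0001 0.0
clock: 9.55
tcp_pos: [0.4576, 0.2197, 0.0289]
orientation: [2.78, 0.168, 0.031]
contact_force: [-0.8, 0.2, -1.0]
grip_width: -0.0003
gripper_force: 0.0
t 9.55 al -0.1665 lat -0.0002 z 0.0289 yaw -83.11 pitch 20.49 F [-0.3 -0.7 -1. ] M [ 0.35  0.01 -0.02] g -0.0003 0.0
```

```bash
python3 -m crank '[[[0,0.47,0.17],[0,0,0]],[[0,0.47,0.17],[0,0,0]],[[0,0.56,0.21],[0,0,0]],[[0,0.56,0.21],[0,0,0]],[[0,0.56,0.21],[0,0,0]]]'
python3 chk.py
python3 -m crank '[[[0,0.6,0.22],[0,0,0]],[[0,0.6,0.22],[0,0,0]],[[0,0.6,0.22],[0,0,0]],[[0,0.6,0.22],[0,0,0]],[[0,0.6,0.22],[0,0,0]]]'
python3 chk.py
```

```text
clock: 10.05
tcp_pos: [0.4608, 0.1936, 0.0286]
orientation: [2.781, 0.171, 0.031]
contact_force: [0.1, 4.4, -0.3]
grip_width: -0.0001
gripper_force: 1.9
t 10.05 al -0.1402 lat 0.0000 z 0.0286 yaw -82.99 pitch 20.37 F [-4.4  0.6 -0.3] M [ 1.03  0.14 -0.06] g -0.0001 1.9
clock: 10.55
tcp_pos: [0.4644, 0.1605, 0.0285]
orientation: [2.78, 0.169, 0.03]
contact_force: [0.1, 1.6, -2.1]
grip_width: 0.0001
gripper_force: 1.5
t 10.55 al -0.1069 lat -0.0001 z 0.0285 yaw -83.03 pitch 20.48 F [-1.6  0.3 -2.1] M [1.05 0.15 0.04] g 0.0001 1.5
```

```bash
python3 -m crank '[[[0,0.6,0.22],[0,0,0]],[[0,0.6,0.22],[0,0,0]],[[0,0.6,0.22],[0,0,0]],[[0,0.6,0.22],[0,0,0]],[[0,0.6,0.22],[0,0,0]]]'
python3 chk.py
python3 -m crank '[[[0,0.6,0.22],[0,0,0]],[[0,0.6,0.22],[0,0,0]],[[0,0.6,0.22],[0,0,0]],[[0,0.6,0.22],[0,0,0]],[[0,0.6,0.2],[0,0,0]]]'
python3 chk.py
```

```text
clock: 11.05
tcp_pos: [0.4685, 0.1301, 0.0289]
orientation: [2.781, 0.171, 0.031]
contact_force: [-1.2, 5.3, -2.6]
grip_width: 0.0003
gripper_force: 2.6
t 11.05 al -0.0762 lat 0.0005 z 0.0289 yaw -82.99 pitch 20.38 F [-5.4 -0.6 -2.6] M [1.49 0.16 0.02] g 0.0003 2.6
clock: 11.55
tcp_pos: [0.4722, 0.0972, 0.0292]
orientation: [2.78, 0.169, 0.03]
contact_force: [-0.3, 2.8, -2.0]
grip_width: -0.0002
gripper_force: 1.7
t 11.55 al -0.0431 lat 0.0005 z 0.0292 yaw -83.03 pitch 20.47 F [-2.8  0.1 -2. ] M [1.16 0.13 0.02] g -0.0002 1.7
```

```bash
python3 -m crank '[[[0,0.6,0.2],[0,0,0]],[[0,0.7,0.08],[0,0,0]],[[0,0.7,0.08],[0,0,0]],[[0,0.7,0.08],[0,0,0]],[[0,0.7,0.08],[0,0,0]]]'
python3 chk.py
python3 -m crank '[[[0,0.7,0.08],[0,0,0]],[[0,0.7,0.08],[0,0,0]],[[0,0.7,0.08],[0,0,0]],[[0,0.7,0.08],[0,0,0]],[[0,0.5,0.06],[0,0,0]]]'
python3 chk.py
python3 - <<'E'
from h import *
p,d,P=grab("side");c=p[150:320,230:430];c=cv2.resize(c,None,fx=3,fy=3,interpolation=cv2.INTER_CUBIC);save("s4.png",c)
E
```

```text
clock: 12.05
tcp_pos: [0.4765, 0.0642, 0.0365]
orientation: [2.78, 0.17, 0.031]
contact_force: [-1.0, 4.8, 0.1]
grip_width: -0.0001
gripper_force: 2.1
t 12.05 al -0.0099 lat 0.0010 z 0.0365 yaw -83.02 pitch 20.44 F [-4.9 -0.4  0.1] M [ 1.19  0.11 -0.04] g -0.0001 2.1
clock: 12.55
tcp_pos: [0.4807, 0.0324, 0.0447]
orientation: [2.78, 0.17, 0.032]
contact_force: [0.8, 6.4, 3.4]
grip_width: 0.0002
gripper_force: 4.3
t 12.55 al 0.0222 lat 0.0016 z 0.0447 yaw -83.03 pitch 20.43 F [-6.3  1.5  3.4] M [ 1.36  0.15 -0.09] g 0.0002 4.3
```

View pics/s4.png

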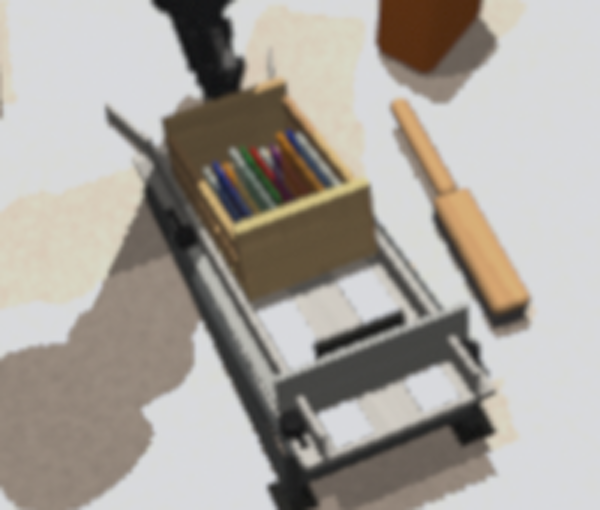

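The crate sits square between the rails, with its front at px ~(310,280) and clear of the buffer at (360,330). I keep going, more slowly.

```bash
python3 -m crank '[[[-0.02,0.6,0.08],[0,0,0]],[[-0.02,0.6,0.08],[0,0,0]],[[-0.02,0.6,0.08],[0,0,0]],[[-0.02,0.6,0.08],[0,0,0]],[[-0.02,0.5,0.06],[0,0,0]]]'
python3 chk.py
python3 -m crank '[[[-0.01,0.5,0.07],[0,0,0]],[[-0.01,0.5,0.07],[0,0,0]],[[-0.01,0.5,0.07],[0,0,0]],[[-0.01,0.5,0.07],[0,0,0]],[[0,0.4,0.06],[0,0,0]]]'
python3 chk.py
```

```text
clock: 13.1
tcp_pos: [0.4847, 0.0068, 0.0521]
orientation: [2.783, 0.173, 0.037]
contact_force: [-1.6, 13.3, 13.9]
grip_width: 0.0003
gripper_force: 9.2
t 13.1 al 0.0482 lat 0.0026 z 0.0521 yaw -82.95 pitch 20.29 F [-13.4  -0.1  13.9] M [ 1.7   0.2  -0.03] g 0.0003 9.2
clock: 13.6
tcp_pos: [0.489, -0.013, 0.0586]
orientation: [2.786, 0.176, 0.044]
contact_force: [-7.7, 25.1, 30.7]
grip_width: 0.0001
gripper_force: 19.0
t 13.6 al 0.0683 lat 0.0047 z 0.0586 yaw -82.86 pitch 20.10 F [-25.9  -4.8  30.7] M [ 2.5   1.11 -0.38] g 0.0001 19.0
```

Force is building (26 N back, 31 N up), so something is wedged. I look before pushing further.

Run:
```python
from h import *
p,d,P=grab("side");c=p[150:320,230:430];a=cv2.resize(c,(480,408),interpolation=cv2.INTER_CUBIC)
w,d2,P2=grab("wrist");b=cv2.resize(w,(320,200))
z=np.zeros((600-8,800,3),np.uint8)
z[:408,:480]=a;z[:200,480:800]=b
t,_,Pt=grab("top");c2=cv2.resize(t[170:270,200:360],(320,200),interpolation=cv2.INTER_CUBIC);z[200:400,480:]=np.clip(c2*1.6,0,255).astype(np.uint8)
save("s5.png",z[:408]);np.savez("t5.npz",P=Pt,p=t)
Q=P.reshape(-1,3);u=np.array([.1132,-.9936]);v=np.array([.9936,.1132])
al=Q[:,:2]@u;la=Q[:,:2]@v-.4797
Q2=Pt.reshape(-1,3);a2=Q2[:,:2]@u;l2=Q2[:,:2]@v-.4797
for side in(-1,1):
  k=(abs(l2-side*.05)<.006)&(a2>.03)&(a2<.30)&(Q2[:,2]>.06)
  x=np.arange(.06,.29,.02);print(side,[(round(t,2),round(float(np.median(Q2[k&(abs(a2-t)<.008)][:,2])),3)) for t in x if (k&(abs(a2-t)<.008)).sum()>0])
```

```text
-1 [(np.float64(0.08), 0.099), (np.float64(0.1), 0.095), (np.float64(0.12), 0.098), (np.float64(0.14), 0.106), (np.float64(0.16), 0.113), (np.float64(0.18), 0.116), (np.float64(0.2), 0.122), (np.float64(0.22), 0.128), (np.float64(0.24), 0.12), (np.float64(0.26), 0.07), (np.float64(0.28), 0.074)]
1 [(np.float64(0.08), 0.1), (np.float64(0.1), 0.095), (np.float64(0.12), 0.1), (np.float64(0.14), 0.091), (np.float64(0.16), 0.101), (np.float64(0.18), 0.108), (np.float64(0.2), 0.117), (np.float64(0.22), 0.125), (np.float64(0.24), 0.121), (np.float64(0.26), 0.069), (np.float64(0.28), 0.074)]
```

View pics/s5.png

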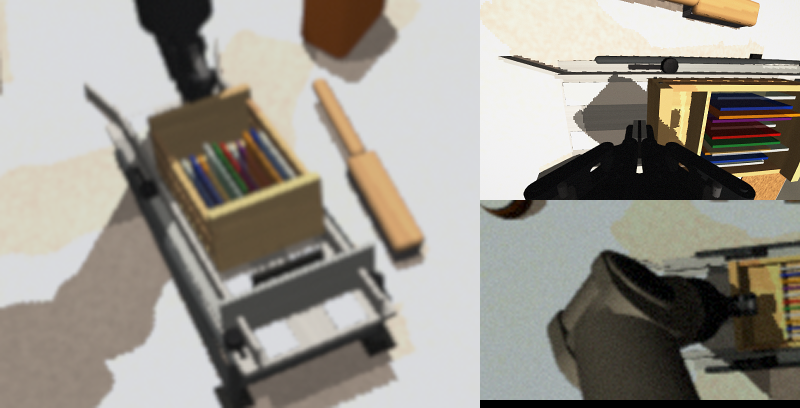

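The linkages spread along the lane (wrist inset, px 530–750), so the front knuckle bears on the top edge of the back panel. I raise the tip and lean the tool further back to clear it.

```bash
python3 -m crank '[[[0,-0.2,-0.4],[0,0,0]],[[0,0,-0.4],[-0.05,0,0]],[[0,0,-0.4],[-0.05,0,0]],[[0,0,0],[-0.05,0,0]],[[0,0,0],[0,0,0]]]'
python3 chk.py
python3 -c "
from h import *
print(monitor.get_obs()['joints'].round(2))"
```

```text
clock: 14.25
tcp_pos: [0.4838, -0.0133, 0.0661]
orientation: [2.628, 0.163, 0.04]
contact_force: [0.0, -0.1, -0.0]
grip_width: 0.0002
gripper_force: 0.0
t 14.25 al 0.0680 lat -0.0005 z 0.0661 yaw -82.88 pitch 29.17 F [ 0.1 -0.  -0. ] M [0.5  0.09 0.13] g 0.0002 0.0
[-0.3   0.49 -0.16  2.14  0.77  0.86 -2.51]
```

```bash
cat > cr.py <<'E'
from h import *
u=np.array([.1132,-.9936]);v=np.array([.9936,.1132])
for n in("top","side"):
    _,_,P=grab(n);Q=P.reshape(-1,3);a=Q[:,:2]@u;l=Q[:,:2]@v-.4797
    k=(abs(l)<.062)&(a>-.1)&(a<.30)&np.isfinite(a)
    for lo,hi in((-.052,-.035),(.035,.052)):
        m=k&(l>lo)&(l<hi);o=[]
        for x in np.arange(.05,.30,.01):
            j=m&(abs(a-x)<.004)
            o.append((round(x,2),round(float(np.median(Q[j,2])),3)) if j.any() else None)
        print(n,lo,[t for t in o if t])
E
python3 cr.py | sed 's/np.float64//g'
```

```text
top -0.052 [((0.05), 0.017), ((0.06), 0.02), ((0.07), 0.022), ((0.08), 0.106), ((0.09), 0.093), ((0.1), 0.048), ((0.11), 0.052), ((0.12), 0.053), ((0.13), 0.054), ((0.14), 0.094), ((0.15), 0.1), ((0.16), 0.077), ((0.17), 0.104), ((0.18), 0.085), ((0.19), 0.091), ((0.2), 0.11), ((0.21), 0.076), ((0.22), 0.077), ((0.23), 0.075), ((0.24), 0.133), ((0.26), 0.07), ((0.27), 0.071), ((0.28), 0.074), ((0.29), 0.078)]
top 0.035 [((0.05), 0.016), ((0.06), 0.019), ((0.07), 0.022), ((0.08), 0.106), ((0.09), 0.082), ((0.1), 0.047), ((0.11), 0.049), ((0.12), 0.052), ((0.13), 0.053), ((0.14), 0.092), ((0.15), 0.074), ((0.16), 0.07), ((0.17), 0.079), ((0.18), 0.073), ((0.19), 0.07), ((0.2), 0.076), ((0.21), 0.096), ((0.22), 0.072), ((0.23), 0.072), ((0.24), 0.076), ((0.26), 0.07), ((0.27), 0.073), ((0.28), 0.074), ((0.29), 0.078)]
side -0.052 [((0.05), 0.017), ((0.06), 0.021), ((0.07), 0.021), ((0.08), 0.107), ((0.09), 0.094), ((0.1), 0.085), ((0.11), 0.097), ((0.12), 0.099), ((0.13), 0.101), ((0.14), 0.089), ((0.15), 0.097), ((0.16), 0.1), ((0.17), 0.098), ((0.18), 0.101), ((0.19), 0.097), ((0.2), 0.108), ((0.21), 0.109), ((0.22), 0.104), ((0.23), 0.109), ((0.24), 0.134), ((0.25), 0.097), ((0.26), 0.07), ((0.27), 0.074), ((0.29), 0.114)]
side 0.035 [((0.08), 0.107), ((0.09), 0.081), ((0.1), 0.053), ((0.11), 0.073), ((0.12), 0.093), ((0.13), 0.087), ((0.14), 0.099), ((0.15), 0.103), ((0.16), 0.104), ((0.17), 0.106), ((0.18), 0.109), ((0.19), 0.109), ((0.2), 0.113), ((0.21), 0.112), ((0.22), 0.115), ((0.23), 0.134), ((0.24), 0.135), ((0.25), 0.097), ((0.26), 0.072), ((0.27), 0.075), ((0.29), 0.114)]
```

The crate now rests on the lip and its front edge, pitched about 10°. Its back edge is at along ≈ 0.089, some 34 mm short of the step. I push on in small steps with the cleared tip.

```bash
python3 -m crank '[[[0,0.39,0.1],[0,0,0]],[[0,0.29,0.08],[0,0,0]],[[0,0.29,0.08],[0,0,0]],[[0,0.29,0.08],[0,0,0]]]'
python3 chk.py
python3 -m crank '[[[0,0.29,0.08],[0,0,0]],[[0,0.29,0.08],[0,0,0]],[[0,0.2,0.05],[0,0,0]],[[0,0.2,0.05],[0,0,0]]]'
python3 chk.py;python3 cr.py | sed 's/np.float64//g' | cut -c1-400
```

```text
clock: 14.75
tcp_pos: [0.4859, -0.0261, 0.0696]
orientation: [2.631, 0.16, 0.041]
contact_force: [-0.1, 3.2, -3.0]
grip_width: -0.0003
gripper_force: 1.5
t 14.75 al 0.0809 lat 0.0001 z 0.0696 yaw -83.05 pitch 29.01 F [-3.2  0.3 -3. ] M [1.29 0.18 0.03] g -0.0003 1.5
clock: 15.15
tcp_pos: [0.4872, -0.0356, 0.0721]
orientation: [2.63, 0.16, 0.042]
contact_force: [-0.4, 2.4, -2.8]
grip_width: -0.0
gripper_force: 1.5
t 15.15 al 0.0906 lat 0.0003 z 0.0721 yaw -83.02 pitch 29.04 F [-2.4 -0.1 -2.8] M [1.27 0.18 0.06] g -0.0 1.5
top -0.052 [((0.05), 0.017), ((0.06), 0.019), ((0.07), 0.021), ((0.08), 0.025), ((0.09), 0.028), ((0.1), 0.11), ((0.11), 0.09), ((0.12), 0.053), ((0.13), 0.056), ((0.14), 0.072), ((0.15), 0.076), ((0.16), 0.091), ((0.17), 0.105), ((0.18), 0.085), ((0.19), 0.096), ((0.2), 0.112), ((0.21), 0.072), ((0.22), 0.114), ((0.23), 0.117), ((0.24), 0.077), ((0.25), 0.126), ((0.26), 0.139), ((0.28), 0.073), (
top 0.035 [((0.05), 0.019), ((0.06), 0.02), ((0.07), 0.022), ((0.08), 0.023), ((0.09), 0.027), ((0.1), 0.11), ((0.11), 0.075), ((0.12), 0.052), ((0.13), 0.054), ((0.14), 0.
[... 260 characters left out ...]
(0.06), 0.02), ((0.07), 0.021), ((0.08), 0.025), ((0.09), 0.028), ((0.1), 0.109), ((0.11), 0.094), ((0.12), 0.092), ((0.13), 0.091), ((0.14), 0.096), ((0.15), 0.099), ((0.16), 0.099), ((0.17), 0.1), ((0.18), 0.096), ((0.19), 0.103), ((0.2), 0.111), ((0.21), 0.107), ((0.22), 0.107), ((0.23), 0.114), ((0.24), 0.1), ((0.25), 0.117), ((0.26), 0.132), ((0.27), 0.092), ((0
side 0.035 [((0.1), 0.11), ((0.11), 0.079), ((0.12), 0.052), ((0.13), 0.074), ((0.14), 0.091), ((0.15), 0.095), ((0.16), 0.104), ((0.17), 0.105), ((0.18), 0.108), ((0.19), 0.109), ((0.2), 0.11), ((0.21), 0.114), ((0.22), 0.115), ((0.23), 0.116), ((0.24), 0.122), ((0.25), 0.139), ((0.26), 0.138), ((0.27), 0.103), ((0.29), 0.114)]
```

```bash
python3 -m crank '[[[0,0.2,0.05],[0,0,0]],[[0,0.2,0.05],[0,0,0]],[[0,0.2,0.05],[0,0,0]],[[0,0.15,0.04],[0,0,0]]]'
python3 chk.py
python3 -m crank '[[[0,0.1,0.03],[0,0,0]],[[0,0.1,0.03],[0,0,0]],[[0,0,0],[0,0,0]]]'
python3 chk.py;python3 cr.py | grep top| sed 's/np.float64//g' | cut -c70-250
```

```text
clock: 15.65
tcp_pos: [0.488, -0.0432, 0.0741]
orientation: [2.63, 0.16, 0.041]
contact_force: [0.6, 1.9, -2.7]
grip_width: -0.0003
gripper_force: 1.5
t 15.65 al 0.0981 lat 0.0003 z 0.0741 yaw -83.03 pitch 29.05 F [-1.8  0.8 -2.7] M [ 1.3   0.22 -0.05] g -0.0003 1.5
clock: 15.95
tcp_pos: [0.4883, -0.0452, 0.0746]
orientation: [2.63, 0.16, 0.041]
contact_force: [-1.4, 2.1, -2.1]
grip_width: 0.0001
gripper_force: 1.1
t 15.95 al 0.1002 lat 0.0004 z 0.0746 yaw -83.03 pitch 29.07 F [-2.2 -1.2 -2.1] M [ 1.06  0.18 -0.03] g 0.0001 1.1
), 0.024), ((0.09), 0.029), ((0.1), 0.033), ((0.11), 0.111), ((0.12), 0.093), ((0.13), 0.055), ((0.14), 0.061), ((0.15), 0.058), ((0.16), 0.067), ((0.17), 0.106), ((0.18), 0.105), (
, 0.025), ((0.09), 0.027), ((0.1), 0.032), ((0.11), 0.111), ((0.12), 0.076), ((0.13), 0.053), ((0.14), 0.055), ((0.15), 0.058), ((0.16), 0.061), ((0.17), 0.086), ((0.18), 0.077), ((
```

```bash
python3 -m crank '[[[0,0.1,0.03],[0,0,0]],[[0,0.1,0.03],[0,0,0]],[[0,0,0],[0,0,0]]]'; python3 chk.py
python3 -m crank '[[[0,0.1,0.03],[0,0,0]],[[0,0.1,0.03],[0,0,0]],[[0,0,0],[0,0,0]]]'; python3 chk.py;python3 cr.py | grep top| sed 's/np.float64//g' | cut -c90-200
```

```text
clock: 16.35
tcp_pos: [0.4886, -0.0471, 0.075]
orientation: [2.63, 0.16, 0.042]
contact_force: [-0.7, 2.4, -2.2]
grip_width: -0.0002
gripper_force: 1.2
t 16.35 al 0.1021 lat 0.0005 z 0.0750 yaw -83.03 pitch 29.05 F [-2.5 -0.5 -2.2] M [ 1.14  0.1  -0.02] g -0.0002 1.2
clock: 16.65
tcp_pos: [0.4888, -0.0493, 0.0755]
orientation: [2.63, 0.16, 0.041]
contact_force: [-0.5, 2.2, -2.6]
grip_width: 0.0001
gripper_force: 1.2
t 16.65 al 0.1043 lat 0.0004 z 0.0755 yaw -83.03 pitch 29.06 F [-2.2 -0.2 -2.6] M [1.09 0.15 0.02] g 0.0001 1.2
.028), ((0.1), 0.032), ((0.11), 0.111), ((0.12), 0.1), ((0.13), 0.061), ((0.14), 0.058), ((0.15), 0.059), ((0.1
.027), ((0.1), 0.033), ((0.11), 0.111), ((0.12), 0.093), ((0.13), 0.055), ((0.14), 0.056), ((0.15), 0.057), ((0
```

```bash
python3 -m crank '[[[0,0.1,0.03],[0,0,0]],[[0,0,0],[0,0,0]]]'; python3 chk.py
python3 -m crank '[[[0,0.1,0.03],[0,0,0]],[[0,0,0],[0,0,0]]]'; python3 chk.py;python3 cr.py | grep top| sed 's/np.float64//g' | cut -c90-200
```

```text
clock: 16.95
tcp_pos: [0.489, -0.0501, 0.0757]
orientation: [2.63, 0.16, 0.042]
contact_force: [0.5, 1.8, -1.5]
grip_width: -0.0002
gripper_force: 1.2
t 16.95 al 0.1052 lat 0.0005 z 0.0757 yaw -83.03 pitch 29.05 F [-1.7  0.7 -1.5] M [ 1.14  0.16 -0.06] g -0.0002 1.2
clock: 17.15
tcp_pos: [0.489, -0.0512, 0.0759]
orientation: [2.63, 0.16, 0.041]
contact_force: [-0.5, 2.5, -2.8]
grip_width: 0.0002
gripper_force: 1.6
t 17.15 al 0.1062 lat 0.0004 z 0.0759 yaw -83.03 pitch 29.05 F [-2.6 -0.3 -2.8] M [1.31 0.14 0.01] g 0.0002 1.6
0.027), ((0.1), 0.032), ((0.11), 0.043), ((0.12), 0.107), ((0.13), 0.067), ((0.14), 0.057), ((0.15), 0.055), ((
.028), ((0.1), 0.032), ((0.11), 0.107), ((0.12), 0.106), ((0.13), 0.055), ((0.14), 0.053), ((0.15), 0.053), ((0
```

```bash
python3 -m crank '[[[0,0.1,0.03],[0,0,0]],[[0,0,0],[0,0,0]]]'; python3 chk.py
cat > tp.py <<'E'
from h import *
u=np.array([.1132,-.9936]);v=np.array([.9936,.1132])
_,_,P=grab("top");Q=P.reshape(-1,3);a=Q[:,:2]@u;l=Q[:,:2]@v-.4797
for lo,hi,nm in((.09,.15,"back"),(.24,.285,"front")):
  for s in(-1,1):
    k=(l*s>.022)&(l*s<.052)&(a>lo)&(a<hi)&(Q[:,2]>(.098 if nm=="back" else .12))
    if k.any(): print(nm,s,"n",k.sum(),"al %.4f..%.4f z %.4f"%(*np.percentile(a[k],[3,97]),np.median(Q[k,2])))
E
python3 tp.py
```

```text
clock: 17.45
tcp_pos: [0.4893, -0.0517, 0.0761]
orientation: [2.631, 0.161, 0.042]
contact_force: [-0.0, 4.8, -3.3]
grip_width: -0.0002
gripper_force: 2.1
t 17.45 al 0.1068 lat 0.0007 z 0.0761 yaw -83.01 pitch 29.02 F [-4.8  0.5 -3.3] M [ 1.49  0.1  -0.01] g -0.0002 2.1
back -1 n 86 al 0.1097..0.1478 z 0.1086
back 1 n 61 al 0.1092..0.1217 z 0.1100
front -1 n 95 al 0.2425..0.2778 z 0.1422
front 1 n 80 al 0.2425..0.2799 z 0.1427
```

```bash
python3 -m crank '[[[0,-0.04,0.15],[0,0,0]],[[0,-0.04,0.15],[0,0,0]],[[0,0,0],[0,0,0]]]'; python3 chk.py; python3 tp.py
python3 -m crank '[[[0,-0.04,0.15],[0,0,0]],[[0,-0.04,0.15],[0,0,0]],[[0,0,0],[0,0,0]]]'; python3 chk.py; python3 tp.py
```

```text
clock: 17.8
tcp_pos: [0.4894, -0.0524, 0.0728]
orientation: [2.631, 0.161, 0.042]
contact_force: [0.4, 4.2, -3.7]
grip_width: -0.0004
gripper_force: 2.8
t 17.8 al 0.1074 lat 0.0006 z 0.0728 yaw -82.99 pitch 29.01 F [-4.1  0.9 -3.7] M [1.72 0.17 0.01] g -0.0004 2.8
back -1 n 76 al 0.1099..0.1485 z 0.1062
back 1 n 59 al 0.1093..0.1206 z 0.1073
front -1 n 92 al 0.2432..0.2763 z 0.1426
front 1 n 82 al 0.2423..0.2751 z 0.1428
clock: 18.15
tcp_pos: [0.4898, -0.0529, 0.0701]
orientation: [2.631, 0.161, 0.043]
contact_force: [-0.0, 5.1, -1.0]
grip_width: -0.0001
gripper_force: 3.0
t 18.15 al 0.1080 lat 0.0010 z 0.0701 yaw -82.99 pitch 29.02 F [-5.1  0.6 -1. ] M [1.64 0.22 0.04] g -0.0001 3.0
back -1 n 71 al 0.1099..0.1465 z 0.1044
back 1 n 57 al 0.1097..0.1200 z 0.1051
front -1 n 91 al 0.2426..0.2753 z 0.1417
front 1 n 82 al 0.2426..0.2750 z 0.1426
```

The back edge is coming down behind the step as I lower the finger, with the front touching the buffer at about 5 N in total. I lower a little more, then ease off.

```bash
python3 -m crank '[[[0,-0.05,0.15],[0,0,0]],[[0,-0.05,0.15],[0,0,0]],[[0,0,0],[0,0,0]]]'; python3 chk.py; python3 tp.py
python3 -m crank '[[[0,-0.1,0.03],[0,0,0]],[[0,-0.1,0],[0,0,0]],[[0,-0.1,0],[0,0,0]],[[0,0,0],[0,0,0]]]'; python3 chk.py; python3 tp.py
```

```text
clock: 18.5
tcp_pos: [0.4902, -0.0535, 0.0672]
orientation: [2.631, 0.161, 0.043]
contact_force: [1.1, 5.9, 0.9]
grip_width: -0.0006
gripper_force: 2.7
t 18.5 al 0.1087 lat 0.0013 z 0.0672 yaw -83.00 pitch 29.03 F [-5.8  1.8  0.9] M [1.54 0.08 0.03] g -0.0006 2.7
back -1 n 68 al 0.1098..0.1468 z 0.1046
back 1 n 58 al 0.1098..0.1202 z 0.1050
front -1 n 94 al 0.2429..0.2759 z 0.1408
front 1 n 83 al 0.2436..0.2771 z 0.1430
clock: 18.95
tcp_pos: [0.4887, -0.0527, 0.0653]
orientation: [2.629, 0.159, 0.04]
contact_force: [-0.5, 0.0, 0.7]
grip_width: 0.0003
gripper_force: 0.0
t 18.95 al 0.1077 lat -0.0001 z 0.0653 yaw -83.06 pitch 29.13 F [-0.1 -0.5  0.7] M [0.54 0.02 0.02] g 0.0003 0.0
back -1 n 65 al 0.1092..0.1491 z 0.1053
back 1 n 58 al 0.1091..0.1195 z 0.1050
front -1 n 95 al 0.2420..0.2766 z 0.1416
front 1 n 80 al 0.2420..0.2764 z 0.1426
```

```bash
python3 -m crank '[[[0,-0.6,0],[0,0,0]],[[0,-1.5,-0.5],[0,0,0]],[[0,-1.5,-2],[0,0,0]],[[0,0,-3],[0,0,0]],[[0,0,-3],[0,0,0]]]'
python3 -m crank '[[[0,0,-3],[0,0,0]],[[0,0,-3],[0,0,0]],[[0,0,0],[0,0,0]],[[0,0,0],[0,0,0]],[[0,0,0],[0,0,0]]]'; python3 chk.py; python3 tp.py
python3 - <<'E'
from h import *
p,d,P=grab("side");c=p[70:320,220:440];c=cv2.resize(c,(528,600),interpolation=cv2.INTER_CUBIC);save("s6.png",c)
E
```

```text
clock: 19.5
tcp_pos: [0.4794, 0.0227, 0.1221]
orientation: [2.63, 0.164, 0.039]
contact_force: [0.4, -0.6, -0.1]
grip_width: 0.0001
gripper_force: 0.0
clock: 20.0
tcp_pos: [0.476, 0.049, 0.1735]
orientation: [2.629, 0.161, 0.039]
contact_force: [0.1, 0.3, -0.4]
grip_width: -0.0003
gripper_force: 0.0
t 20.0 al 0.0052 lat -0.0012 z 0.1735 yaw -82.97 pitch 29.10 F [-0.3  0.2 -0.4] M [ 0.52  0.1  -0.01] g -0.0003 0.0
back -1 n 72 al 0.1094..0.1470 z 0.1039
back 1 n 58 al 0.1092..0.1198 z 0.1047
front -1 n 91 al 0.2429..0.2746 z 0.1420
front 1 n 80 al 0.2419..0.2795 z 0.1422
```

View pics/s6.png

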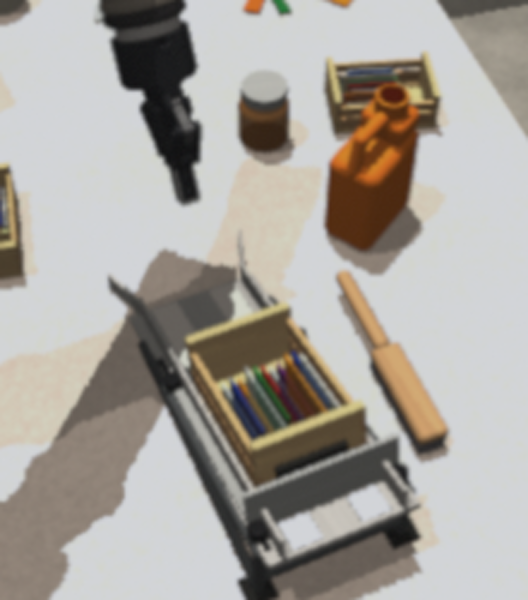

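The crate lies flat between the rails (px 190–365, 310–480), with its back behind the lip and its front at the buffer. It stays put with the arm clear, and the jug, jar and brush have not moved. I hand the job in.

```bash
python3 -c "
from bench import r
print(r.hand_in())"
```

```text
the job is handed in; nothing more can be done
None
```

The crate lies flat on the deck behind the lip, the buffer was touched gently (about 6 N on the tool at most) and the jug, jar and brush were left alone; partway up, a gripper knuckle pressed on the crate's back panel with about 40 N (26 N along, 31 N up, right at the 40 N limit) before I cleared it; the job was handed in at about 20 s, result not reported back.

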